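# Feel out and refill a filter bank

### The job

Refill the compressed-air filter bank: the foot of an old cartridge has broken off and is still sitting in one of its three bays, and nobody noted which. Take the feeler rod and feel down into each bay with its tip, nearest to you first, then the middle one, then the farthest; only when all three have been felt, lift the leftover foot out and leave it in the red scrap tray, and stand the rod back in its holder, upright and down on its collar. Seat every new cartridge on the bench fully home, upright, each in a bay, swing the yellow retaining bar fully shut over them, and leave the other things on the bench where they are.

Things in the scene. Friction and masses are not known exactly. Their poses are not given: they have to be found in the camera images.
- bank: Filter bank, fixed: base plate 320 x 90 x 20 mm, three square blue bays in a row along its x axis (+x away from the robot). Origin: underside, below the middle bay's centre. Bays 64 x 64 mm inside, 70 mm apart, walls 6 mm, rims 80 mm and floors 20 mm above the bench. Long side walls (y = -35, +35 mm) slotted at mid-bay, 36 mm wide, to 12 mm above the floor, for fingers.
- bay1 (a point): Centre of the floor of the bay nearest the robot, 20 mm above the bench; axes as the bank's, z up. One of the bays holds the leftover (pose not reported): a black disc 58 mm across, 12 mm high, with a core stub 26 mm across on its middle, 40 mm high overall, 0.12 kg, standing loose on the bay floor with 3 mm of play, liftable by its stub between fingers in the side slots.
- bay2 (a point): Centre of the floor of the middle bay, as bay1. A rod let down at a bay's centre stops 40 mm above the floor where the leftover is, on the floor elsewhere.
- bay3 (a point): Centre of the floor of the bay farthest from the robot, as bay1.
- bar (a joint): Yellow retaining bar, angle in rad: 0 = fully shut, along the row over the bays, at its stop; grows as it swings level to the robot's right (anticlockwise from above), to 1.75; starts at 1.35 to 1.6. Stays where left; about 1 N at its knob. Bar 210 x 24 mm, 133 to 145 mm above the bench: passes 8 mm above cartridges fully home, blocked by any that is not.
- bar_hinge (a point): Point on the bar's vertical hinge axis, at the far end of the bank (135 mm beyond the bank's centre), 133 mm above the bench.
- bar_knob (a point): Middle of the red upright knob on the bar: cylinder 24 mm across, 40 mm high (145 to 185 mm above the bench), this point 165 mm above the bench and 150 mm from the hinge axis. Turns with the bar.
- rod: Feeler rod, 180 mm long, 0.12 kg, starts upright in its holder. Origin: centre of the tip (its lower end), z axis along the rod towards the handle. Steel shaft 14 mm across for 100 mm (tip tapering), then a collar 34 mm across from 100 to 106 mm, then an orange handle 26 mm across from 106 to 180 mm.
- rod_shoulder (a point): On the rod's axis at the underside of its collar, 100 mm above the tip.
- holder: Holder for the rod, fixed: green upright tube 40 mm across outside, bore 22 mm, on a foot 80 mm across; rim 125 mm above the bench, bore 109 mm deep. The rod hangs in it with the collar resting on the rim. Origin: centre of the underside.
- holder_rim (a point): Centre of the holder's mouth, 125 mm above the bench.
- cartridge1: New filter cartridge (two or three of them are on the bench, absent ones are None), standing on the bench, 0.25 kg, all alike: white ribbed body 58 mm across and 70 mm high, then a blue grip neck 30 mm across from 70 to 105 mm. Origin: centre of the underside, z up. Any cartridge fits any bay, any way round; fully home its underside is on the bay floor.
- cartridge2: New filter cartridge (two or three of them are on the bench, absent ones are None), standing on the bench, 0.25 kg, all alike: white ribbed body 58 mm across and 70 mm high, then a blue grip neck 30 mm across from 70 to 105 mm. Origin: centre of the underside, z up. Any cartridge fits any bay, any way round; fully home its underside is on the bay floor.
- cartridge3: New filter cartridge (two or three of them are on the bench, absent ones are None), standing on the bench, 0.25 kg, all alike: white ribbed body 58 mm across and 70 mm high, then a blue grip neck 30 mm across from 70 to 105 mm. Origin: centre of the underside, z up. Any cartridge fits any bay, any way round; fully home its underside is on the bay floor.
- scrap_tray: Red open scrap tray fixed to the bench, outside 160 (its x) x 130 (its y) x 40 mm, walls and floor 4 mm, empty at the start. Origin: centre of the underside.
- spanner: Bystander: steel spanner 190 mm long lying on the bench; origin near its middle.
- screwdriver: Bystander: screwdriver 200 mm long lying on the bench.
- oil_can: Bystander: green can 60 mm across, 160 mm high.
- seal_ring: Bystander: black rubber ring 90 mm across, 12 mm high.
- grease_jar: Bystander: yellow jar 72 mm across, 80 mm high.
Mind the look-alikes: they are no part of the job. What is shaped like the cartridge3 but brown is not meant.

How it is judged (in metres and radians):
On the way, in this order (a step that is already met when the one before it is completed fails the run):
1. The rod's tip has been let down into the nearest bay, within 20 mm of its centre, at least as deep as where a leftover would stop it (44 mm or less above the bay floor) (horizontal distance between rod and bay1 below 0.02 m and z of rod in the frame of bay1 below 0.044 m), for 0.1 s.
2. The rod's tip has been let down into the middle bay, within 20 mm of its centre, at least as deep as where a leftover would stop it (44 mm or less above the bay floor) (horizontal distance between rod and bay2 below 0.02 m and z of rod in the frame of bay2 below 0.044 m), for 0.1 s.
3. The rod's tip has been let down into the farthest bay, within 20 mm of its centre, at least as deep as where a leftover would stop it (44 mm or less above the bay floor) (horizontal distance between rod and bay3 below 0.02 m and z of rod in the frame of bay3 below 0.044 m), for 0.1 s.
4. The leftover foot lies in the scrap tray, let go (something rests in the tray, not the robot) (contact force between scrap_tray and anything else above 0.4 N and contact force between scrap_tray and the arm below 0.1 N and contact force between scrap_tray and the fingers below 0.1 N), for 0.3 s.
At the end, for the whole second after the job is handed in: Cartridges at rest in bays: 8 mm of centre, 4 mm of floor, 0.08 rad of upright; leftover rests in the scrap tray; rod upright within 0.1 rad in its holder, collar within 6 mm of the rim and 8 mm of its centre; bar shut within 0.06 rad (all of step 4 and ((horizontal distance between cartridge1 and bay1 below 0.008 m and z of cartridge1 in the frame of bay1 below 0.004 m and angle between cartridge1's own z axis and vertical below 0.08 rad) or (horizontal distance between cartridge1 and bay2 below 0.008 m and z of cartridge1 in the frame of bay2 below 0.004 m and angle between cartridge1's own z axis and vertical below 0.08 rad) or (horizontal distance between cartridge1 and bay3 below 0.008 m and z of cartridge1 in the frame of bay3 below 0.004 m and angle between cartridge1's own z axis and vertical below 0.08 rad)) and ((horizontal distance between cartridge2 and bay1 below 0.008 m and z of cartridge2 in the frame of bay1 below 0.004 m and angle between cartridge2's own z axis and vertical below 0.08 rad) or (horizontal distance between cartridge2 and bay2 below 0.008 m and z of cartridge2 in the frame of bay2 below 0.004 m and angle between cartridge2's own z axis and vertical below 0.08 rad) or (horizontal distance between cartridge2 and bay3 below 0.008 m and z of cartridge2 in the frame of bay3 below 0.004 m and angle between cartridge2's own z axis and vertical below 0.08 rad)) and ((horizontal distance between cartridge3 and bay1 below 0.008 m and z of cartridge3 in the frame of bay1 below 0.004 m and angle between cartridge3's own z axis and vertical below 0.08 rad) or (horizontal distance between cartridge3 and bay2 below 0.008 m and z of cartridge3 in the frame of bay2 below 0.004 m and angle between cartridge3's own z axis and vertical below 0.08 rad) or (horizontal distance between cartridge3 and bay3 below 0.008 m and z of cartridge3 in the frame of bay3 below 0.004 m and angle between cartridge3's own z axis and vertical below 0.08 rad)) and linear speed of each of cartridge1, cartridge2, cartridge3 below 0.02 m/s and horizontal distance between rod_shoulder and holder_rim below 0.008 m and z of rod_shoulder in the frame of holder_rim between -0.006 and 0.006 m and angle between rod's own z axis and vertical below 0.1 rad and value of joint bar below 0.06 rad); the robot touches nothing.
It fails at once if the spanner is shifted more than 60 mm (distance of spanner from where it was at the start of the episode above 0.06 m).
It fails at once if the screwdriver is shifted more than 60 mm (distance of screwdriver from where it was at the start of the episode above 0.06 m).
It fails at once if the oil can is shifted more than 60 mm (distance of oil_can from where it was at the start of the episode above 0.06 m).
It fails at once if the seal ring is shifted more than 60 mm (distance of seal_ring from where it was at the start of the episode above 0.06 m).
It fails at once if the grease jar is shifted more than 60 mm (distance of grease_jar from where it was at the start of the episode above 0.06 m).
Of stub1, stub2, stub3 only 1 to 1 are there at a start; the rules pass over those that are not, and their reading is None.
Of cartridge1, cartridge2, cartridge3 only 2 to 3 are there at a start; the rules pass over those that are not, and their reading is None.
At some moment in a run one of cartridge1, cartridge2, cartridge3 may be knocked a few centimetres aside while the robot is not near it.
It also fails if it takes over 210 s, if anything falls off the work surface, if the arm or the gripper's body presses on something with over 40 N, if the wrist force passes 120 N, or if a joint passes its speed limit or range.

### The arm

A 6-joint arm with a two-finger parallel gripper is mounted at the origin on the work surface. World frame = base frame: x ahead of the robot, y to its left, z up, the work surface at z = 0. Lengths are in mm, angles in rad, forces in N, time in s.
With the tool pointing down it reaches from about 375 to 925 mm from the base axis. Payload 5.7 kg.
Tool frame: the origin (TCP) lies at the very end of the fingers, on their centre line; the grasp point (between the pads) lies manip.grip_point_offset behind it (manip.grip_point_offset is the distance from the TCP to the grasp point, in mm); z points along the fingers, y is the direction in which the jaws open and shut (so a half turn about z gives the same grasp; the last joint's range is limited). The gripper opens to 88 mm and grips with 3 to 60 N. Pads are 20 mm wide; open, the fingers measure 115 mm over their backs; the gripper's body (75 mm by 178 mm) begins 61 mm behind the grasp point.
Start: joints at [-1.249, 0.359, 1.51, -0, 1.272, -0.115], TCP at [253.806, -543.64, 222.623] pointing down, gripper open.
Joint ranges: [-2.97, 2.97], [-1.01, 2.36], [0.21, 2.38], [-0.96, 4.11], [0.2, 2.71], [-2.98, 2.98]. Speed limits (rad/s): [2.39, 2.39, 3.14, 3.14, 3.14, 3.14].

### API

Orientations are given as a 3x3 rotation matrix whose columns are the frame's x, y, z axes.
In Python, from cell import manip gives the robot as it stands.
- The arm moves only by the tool apply_moves, never from a script. Its argument "rows" is a list of rows, each a list of 3 entries, a list of its own where there are three numbers: the finger opening in cm, from 0 to 8.78, then the shift along the tool's x, y, z in cm, then the turn, a rotation vector about the tool's x, y, z in degrees. A call has 1 to 10 rows; each row is the pose to reach, as a shift and turn from the pose commanded when the call began, along the tool's axes at that moment; what a row does not reach only later rows make up. A row lasts 1/8 s, in which the tool goes at most 62.5 mm and 10.7 degrees, less where a joint would pass 70% of its speed; a pose out of reach is approached as far as the arm can. A call with a gripper value outside its range is refused whole. The fingers move at their own pace and stop on an object; the grip force is fixed at half the most. Time passes only in rows, so rows that repeat a pose let the fingers close. It gives the time, the measured TCP pose, the force and the opening at its end, in the units of the state.
- manip.observe(): the state, without advancing time (a new reading comes with each control period).
- manip.grab_frame(name): name is "side" or "top" or "wrist"; returns a dict with "pixels" (420x560x3 uint8, red, green, blue), "fx", "fy", "cx", "cy" (pixels), "D" ([k1, k2, p1, p2, k3] as OpenCV has them; the pictures are not rectified), "rvec" (rotation vector, rad) and "tvec" (3), from world to camera coordinates, as OpenCV has them. Camera axes: x right, y down, z forward; pixel columns grow to the right and rows downward; lengths in mm; the calibration is good to about 2 mm. A picture is of the moment at which its call begins. There is no depth.
- manip.hand_in(): hands the job in, once; it reports no verdict.
The state is a dict: "clock": time; "joint_pos": joint angles; "qvel": joint speeds; "joint_efforts": joint torques, N m; "tool_pos": TCP position; "tcp_rot": TCP orientation; "contact_force": force on the tool from outside, world axes, zero at the start; "torque": the same for the moment, N m; "opening": finger opening in mm.
Only numpy, scipy, OpenCV 4.12 (cv2) and the standard library are available. Lean on these libraries where they do the work, as an engineer would, in place of code of your own. Each camera call takes 0.05 s, during which the arm holds its last target. There are 200 camera calls.

## Working session

There is one attempt and no reset: what is moved stays moved. The work goes in short steps, Python scripts to look and compute and a tool call to move; the robot and the scene stay as the last step left them, time stands still between calls to the robot, and variables do not carry over. Pictures are saved under pics/ and viewed, about 12 in all and at most 16, crops included, and the job is handed in when it is done.

Besides the shell and the picture viewer there is one more tool, called after "Call:" as a command line: name --argument value ..., lists and objects as JSON in quotes. apply_moves: Moves the arm, as the interface text tells. Its arguments: {"type":"object","properties":{"rows":{"type":"array","items":{"type":"array"}}},"required":["rows"]}

```bash
ls; mkdir -p pics
python3 - <<'E'
from cell import manip
import cv2,pickle
s=manip.observe(); print(s, manip.grip_point_offset)
for n in("top","side"):
    f=manip.grab_frame(n); pickle.dump(f,open(f"{n}0.pkl","wb")); cv2.imwrite(f"pics/{n}0.png",f["pixels"][:,:,::-1])
    print(n,f["fx"],f["cx"],f["cy"],f["D"],f["rvec"],f["tvec"])
E
```

```text
pics
{'clock': 0.0, 'joint_pos': array([-1.24915046e+00,  3.59480785e-01,  1.51142121e+00, -4.44758073e-05,
        1.27247882e+00, -1.15111142e-01]), 'qvel': array([ 2.23898746e-03, -5.72518184e-04,  8.22010571e-05,  8.37689069e-04,
        5.78305187e-04, -7.48796486e-04]), 'joint_efforts': array([ 5.39565044e-04, -5.15371299e+01, -2.70719790e+01,  6.73925062e-02,
        3.48571851e-02, -1.29455671e-04]), 'tool_pos': array([ 253.55748126, -543.03987246,  221.82827353]), 'tcp_rot': array([[ 9.06122725e-01,  4.23014468e-01, -6.05618533e-04],
       [ 4.23014870e-01, -9.06121177e-01,  1.68301468e-03],
       [ 1.63175781e-04, -1.78120349e-03, -9.99998400e-01]]), 'contact_force': array([-0.26935524, -0.11703271,  0.12870628]), 'torque': array([-0.01221222, -0.01623254, -0.02875903]), 'opening': 87.38595604507263} 18.700000000000003
top 457.7794335791391 284.1159367131704 210.49674919038603 [-0.03818541  0.          0.          0.          0.        ] [ 2.21110119 -2.17715138  0.04986291] [  22.56626696  519.04492043 1198.61254443]
side 380.204110799411 281.64727446783 206.33592790281887 [-0.06645238  0.          0.          0.          0.        ] [ 0.41178466 -2.62857042  1.41828116] [ 499.65669708  177.44357863 1153.5564006 ]
```

View pics/top0.png

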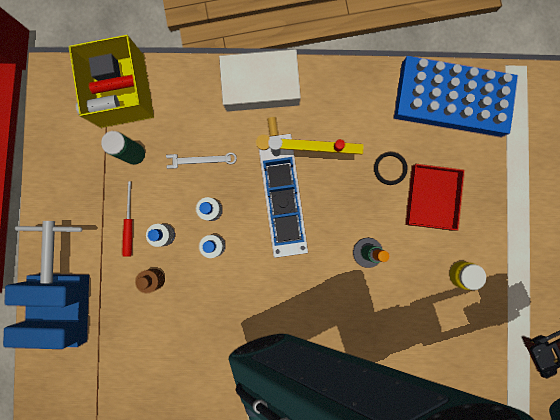

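View pics/side0.png

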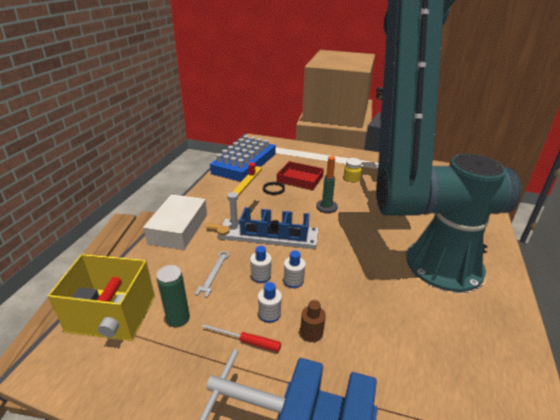

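```bash
cat > h.py <<'E'
import numpy as np,cv2
from cell import manip
def grab(n,name=None):
    f=manip.grab_frame(n)
    if name: cv2.imwrite(f"pics/{name}.png",f["pixels"][:,:,::-1])
    return f
def K(f): return np.array([[f["fx"],0,f["cx"]],[0,f["fy"],f["cy"]],[0,0,1]],float)
def ray(f,uv):
    n=cv2.undistortPoints(np.array(uv,float).reshape(-1,1,2),K(f),np.array(f["D"],float)).reshape(-1,2)
    R=cv2.Rodrigues(np.array(f["rvec"],float))[0];t=np.array(f["tvec"],float).ravel()
    return -R.T@t,np.c_[n,np.ones(len(n))]@R
def on(f,uv,z):
    c,d=ray(f,uv); return c+d*((z-c[2])/d[:,2])[:,None]
def proj(f,P):
    return cv2.projectPoints(np.array(P,float).reshape(-1,3),np.array(f["rvec"],float),np.array(f["tvec"],float),K(f),np.array(f["D"],float))[0].reshape(-1,2)
def tri(f1,p1,f2,p2):
    c1,d1=ray(f1,p1);c2,d2=ray(f2,p2);d1=d1[0]/np.linalg.norm(d1);d2=d2[0]/np.linalg.norm(d2)
    A=np.c_[d1,-d2];s=np.linalg.lstsq(A,c2-c1,rcond=None)[0]
    a=c1+d1*s[0];b=c2+d2*s[1];return (a+b)/2,np.linalg.norm(a-b)
def blobs(f,lo,hi,roi=None,amin=15):
    h=cv2.cvtColor(f["pixels"],cv2.COLOR_RGB2HSV);m=cv2.inRange(h,lo,hi)
    if roi: k=np.zeros_like(m);k[roi[1]:roi[3],roi[0]:roi[2]]=1;m=m*k
    n,l,st,c=cv2.connectedComponentsWithStats(m)
    return m,[(c[i].round(1).tolist(),int(st[i,4]),st[i,:4].tolist()) for i in range(1,n) if st[i,4]>=amin]
E
python3 - <<'E'
import pickle;from h import *
f=pickle.load(open("top0.pkl","rb"))
h=cv2.cvtColor(f["pixels"],cv2.COLOR_RGB2HSV)
for p in [(208,208),(340,145),(382,256),(300,150),(290,250),(280,166),(263,180),(435,195),(149,280)]: print(p,h[p[1],p[0]],f["pixels"][p[1],p[0]])
_,b=blobs(f,(100,120,90),(125,255,255),(140,190,235,262))
for c in b: print("neck",c,on(f,c[0],105).round(1))
_,b=blobs(f,(5,180,150),(15,255,255),(360,240,400,270))
for c in b: print("handle",c,on(f,c[0],205).round(1))
m,b=blobs(f,(0,170,90),(4,255,255),(325,130,355,160)); print("knob",b,[on(f,c[0],180).round(1) for c in b])
m,b=blobs(f,(0,170,60),(4,255,255),(395,155,475,240)); print("tray",b,[on(f,c[0],30).round(1) for c in b])
m,b=blobs(f,(22,150,100),(35,255,255),(270,130,370,160)); 
ys,xs=np.nonzero(m);r=cv2.minAreaRect(np.c_[xs,ys].astype(np.float32));print("bar",r,on(f,cv2.boxPoints(r),145).round(1).tolist())
m,b=blobs(f,(100,100,40),(125,255,255),(255,150,310,250)); print(b)
ys,xs=np.nonzero(m);r=cv2.minAreaRect(np.c_[xs,ys].astype(np.float32));print("bays",r,on(f,cv2.boxPoints(r),80).round(1).tolist())
im=f["pixels"][125:275,245:400,::-1]
cv2.imwrite("pics/crop.png",cv2.resize(im,None,fx=5,fy=4,interpolation=cv2.INTER_CUBIC)[:600,:775])
E
```

```text
(208, 208) [106 192 187] [ 46 112 187]
(340, 145) [  2 218 194] [194  37  28]
(382, 256) [ 18 242 196] [196 123  10]
(300, 150) [ 19 198  76] [76 55 17]
(290, 250) [ 78   6 200] [195 200 198]
(280, 166) [45 11 48] [47 48 46]
(263, 180) [ 18   8 159] [159 157 154]
(435, 195) [  1 227 170] [170  23  19]
(149, 280) [ 12 156  36] [36 23 14]
neck ([205.0, 207.6], 105, [200, 202, 11, 12]) [[518.2 224.1 105. ]]
neck ([153.1, 234.8], 104, [148, 229, 11, 12]) [[449.5 350.1 105. ]]
neck ([208.2, 246.5], 110, [203, 241, 12, 12]) [[423.2 214.  105. ]]
knob [([339.2, 143.8], 66, [335, 140, 10, 9])] [array([[665.9, -94.5, 180. ]])]
tray [([433.2, 197.6], 2566, [409, 164, 49, 66]), ([459.8, 201.6], 16, [459, 196, 3, 12])] [array([[ 557.6, -359.6,   30. ]]), array([[ 548.2, -429.9,   30. ]])]
bar ((321.84423828125, 145.8750457763672), (82.41315460205078, 9.880419731140137), 3.7517294883728027) [[660.3, 41.1, 145.0], [684.0, 40.0, 145.0], [674.1, -155.8, 145.0], [650.5, -154.4, 145.0]]
[([277.6, 161.1], 136, [263, 157, 30, 12]), ([284.2, 207.9], 516, [265, 167, 39, 79])]
bays ((282.969970703125, 200.79000854492188), (85.55992889404297, 29.415645599365234), 81.8698959350586) [[640.3, 87.0, 80.0], [651.9, 13.9, 80.0], [439.8, -19.4, 80.0], [428.3, 53.0, 80.0]]
```

View pics/crop.png

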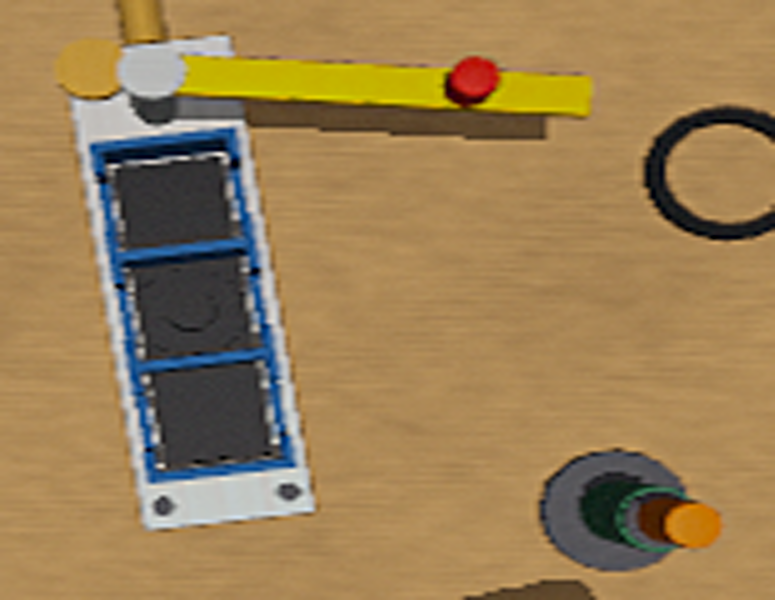

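Run:
```python
import pickle;from h import *
f=pickle.load(open("top0.pkl","rb"));g=pickle.load(open("side0.pkl","rb"))
m,b=blobs(f,(12,200,120),(24,255,255),(372,243,400,270)); print("handle top",b,[on(f,c[0],205).round(1) for c in b])
m,b=blobs(g,(3,170,120),(20,255,255),(320,150,345,190)); print("side handle",b)
px=lambda x,y:(245+(x+.5)/5-.5,125+(y+.5)/4-.5)
print("foot",on(f,[px(620,511)],8).round(1)); print("rimhol",on(f,[px(655,519)],125).round(1))
print("plate",on(f,[px(147,528),px(313,511),px(230,37)],20).round(1).tolist())
print("rim",on(f,[px(150,482),px(297,467),px(237,128),px(92,143)],80).round(1).tolist())
print("circle stub in mid",on(f,[px(192,300)],60).round(1))
print("post",on(f,[px(152,72)],150).round(1))
# side check of necks
_,b=blobs(g,(100,120,90),(125,255,255),(240,240,310,310))
for c in b: print("sideneck",c,on(g,c[0],95).round(1))
```

```text
handle top [([383.1, 255.9], 100, [378, 251, 11, 11])] [array([[ 411.6, -191.4,  205. ]])]
side handle [([331.0, 166.4], 84, [328, 157, 6, 20])]
foot [[ 411.3 -194.8    8. ]]
rimhol [[ 411.3 -190.4  125. ]]
plate [[396.9, 55.2, 20.0], [409.4, -31.6, 20.0], [722.3, 16.5, 20.0]]
rim [[428.6, 52.6, 80.0], [439.0, -20.5, 80.0], [651.3, 12.6, 80.0], [640.7, 85.4, 80.0]]
circle stub in mid [[544.   33.6  60. ]]
post [[672.3  54.  150. ]]
sideneck ([260.3, 252.4], 109, [256, 246, 9, 14]) [[515.2 229.1  95. ]]
sideneck ([294.6, 257.4], 112, [290, 251, 10, 14]) [[420.3 219.3  95. ]]
sideneck ([269.3, 290.0], 146, [265, 282, 10, 17]) [[446.4 354.7  95. ]]
```

```bash
cat >> h.py <<'E'
def go(*targets):
    "world TCP targets -> shifts (cm) in the present tool axes"
    s=manip.observe();R=s["tcp_rot"];h=np.degrees(np.arctan2(R[1,0],R[0,0]))
    print("clock %.2f tcp"%s["clock"],s["tool_pos"].round(1),"heading %.2f"%h,"open %.1f"%s["opening"],"F",s["contact_force"].round(1),"tilt z",R[:,2].round(4))
    for t in targets: print(t,"->",(R.T@(np.array(t,float)-s["tool_pos"])/10).round(2))
E
python3 -c "
from h import *
go((411.5,-191.5,245))"
```

```text
clock 0.10 tcp [ 253.6 -543.1  221.9] heading 25.03 open 87.8 F [-0.4  0.7 -0.1] tilt z [-5.0e-04  1.5e-03 -1.0e+00]
(411.5, -191.5, 245) -> [ 29.18 -25.18  -2.26]
```

Call:
apply_moves --rows '[[8.78,[29.2,-25.2,-2.3],[0,0,16]],[8.78,[29.2,-25.2,-2.3],[0,0,16]],[8.78,[29.2,-25.2,-2.3],[0,0,16]],[8.78,[29.2,-25.2,-2.3],[0,0,16]],[8.78,[29.2,-25.2,-2.3],[0,0,16]],[8.78,[29.2,-25.2,-2.3],[0,0,16]],[8.78,[29.2,-25.2,-2.3],[0,0,16]],[8.78,[29.2,-25.2,-2.3],[0,0,16]],[8.78,[29.2,-25.2,-2.3],[0,0,16]],[8.78,[29.2,-25.2,-2.3],[0,0,16]]]'

```text
clock: 1.35
tool_pos: [411.3, -193.1, 245.5]
tcp_rot: [[0.988, 0.155, -0.0], [0.155, -0.988, 0.0], [-0.0, -0.0, -1.0]]
contact_force: [0.3, 0.1, -0.6]
opening: 87.7
```

```bash
python3 -c "
from h import *
go((411.5,-191.5,160))
f=grab('wrist','w1')
print(proj(f,[(411.5,-191.5,205)]))
m,b=blobs(f,(8,180,80),(24,255,255)); print(b,[on(f,c[0],205).round(1) for c in b])"
```

```text
clock 1.35 tcp [ 411.3 -193.1  245.5] heading 8.90 open 87.7 F [ 0.3  0.1 -0.6] tilt z [-5.e-04  0.e+00 -1.e+00]
(411.5, -191.5, 160) -> [ 0.05 -0.15  8.55]
[[279.77299289 235.03729861]]
[([395.1, 99.4], 185, [388, 78, 14, 35]), ([508.6, 140.1], 23, [505, 137, 7, 7]), ([282.5, 220.7], 2393, [261, 184, 43, 71]), ([482.3, 241.1], 2281, [455, 215, 75, 71]), ([75.6, 385.8], 30, [73, 380, 7, 11])] [array([[ 497.4, -240.2,  205. ]]), array([[ 487.6, -310. ,  205. ]]), array([[ 420.6, -191.7,  205. ]]), array([[ 426. , -313.8,  205. ]]), array([[270.2, -62.9, 205. ]])]
```

View pics/w1.png

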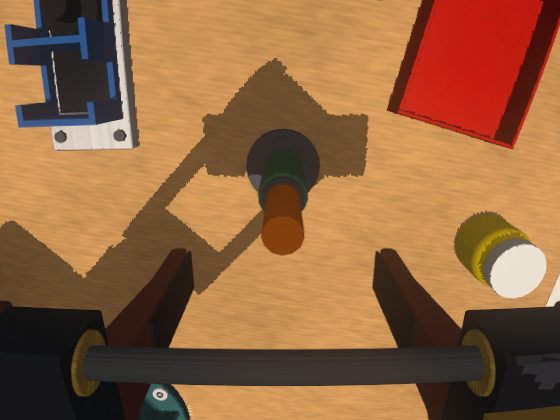

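Call:
apply_moves --rows '[[8.78,[0,-0.05,5],[0,0,0]],[8.78,[0,-0.05,8.5],[0,0,0]],[8.78,[0,-0.05,8.5],[0,0,0]],[1,[0,-0.05,8.5],[0,0,0]],[1,[0,-0.05,8.5],[0,0,0]],[1,[0,-0.05,8.5],[0,0,0]],[1,[0,-0.05,8.5],[0,0,0]],[1,[0,-0.05,8.5],[0,0,0]],[1,[0,-0.05,8.5],[0,0,0]],[1,[0,-0.05,8.5],[0,0,0]]]'

```text
clock: 2.65
tool_pos: [411.7, -191.3, 160.6]
tcp_rot: [[0.988, 0.157, -0.0], [0.157, -0.988, 0.0], [-0.0, -0.0, -1.0]]
contact_force: [-0.0, -0.5, -0.1]
opening: 25.9
```

```bash
python3 -c "
from h import *
go((470.9,22.1,290),(540,33,290),(609.1,43.9,290))"
```

```text
clock 2.65 tcp [ 411.7 -191.3  160.6] heading 9.03 open 25.9 F [-0.  -0.5 -0.1] tilt z [-1.e-04  1.e-04 -1.e+00]
(470.9, 22.1, 290) -> [  9.19 -20.15 -12.94]
(540, 33, 290) -> [ 16.19 -20.14 -12.94]
(609.1, 43.9, 290) -> [ 23.19 -20.13 -12.94]
```

Call:
apply_moves --rows '[[1,[0,0,-6],[0,0,0]],[1,[0,0,-12],[0,0,0]],[1,[0,0,-13.5],[0,0,0]],[1,[0,0,-13.5],[0,0,0]],[1,[0,0,-13.5],[0,0,0]]]'

```text
clock: 3.28
tool_pos: [410.5, -190.4, 293.5]
tcp_rot: [[0.988, 0.157, -0.003], [0.157, -0.988, 0.002], [-0.003, -0.003, -1.0]]
contact_force: [0.2, -0.7, -1.2]
opening: 25.6
```

Call:
apply_moves --rows '[[1,[9.2,-20.2,0],[0,0,0]],[1,[9.2,-20.2,0],[0,0,0]],[1,[9.2,-20.2,0],[0,0,0]],[1,[9.2,-20.2,0],[0,0,0]],[1,[9.2,-20.2,0],[0,0,0]],[1,[9.2,-20.2,6],[0,0,0]],[1,[9.2,-20.2,9],[0,0,0]],[1,[9.2,-20.2,10.4],[0,0,0]],[1,[9.2,-20.2,10.4],[0,0,0]],[1,[9.2,-20.2,10.4],[0,0,0]]]'

```text
clock: 4.53
tool_pos: [471.8, 22.2, 192.7]
tcp_rot: [[0.988, 0.156, 0.002], [0.156, -0.988, -0.0], [0.002, 0.0, -1.0]]
contact_force: [0.2, 0.9, -1.0]
opening: 25.5
```

```bash
python3 -c "
from h import *
go((470.9,22.1,190),(540,33,290),(540,33,191))
f=grab('wrist');g=grab('side')
a=f['pixels'][:300,130:430,::-1];b=g['pixels'][130:260,220:380,::-1]
a=cv2.resize(a,(400,400));b=cv2.resize(b,(400,325));b=cv2.copyMakeBorder(b,0,75,0,0,0)
cv2.imwrite('pics/w2.png',np.hstack([a,b]))"
```

```text
clock 4.53 tcp [471.8  22.2 192.7] heading 9.00 open 25.5 F [ 0.2  0.9 -1. ] tilt z [ 1.8e-03 -2.0e-04 -1.0e+00]
(470.9, 22.1, 190) -> [-0.09 -0.01  0.27]
(540, 33, 290) -> [ 6.92  0.   -9.72]
(540, 33, 191) -> [ 6.9  -0.    0.18]
```

View pics/w2.png

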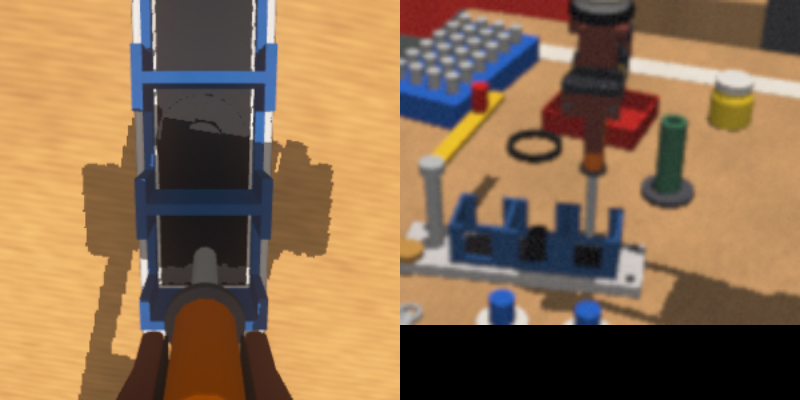

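Call:
apply_moves --rows '[[1,[0,0,0.9],[0,0,0]],[1,[0,0,0.9],[0,0,0]],[1,[0,0,0.9],[0,0,0]],[1,[0,0,-4.7],[0,0,0]],[1,[0,0,-4.7],[0,0,0]],[1,[0,0,-4.7],[0,0,0]],[1,[6.9,0,-4.7],[0,0,0]],[1,[6.9,0,-4.7],[0,0,0]],[1,[6.9,0,-4.7],[0,0,0]],[1,[6.9,0,-4.7],[0,0,0]]]'

```text
clock: 5.88
tool_pos: [537.3, 33.5, 237.8]
tcp_rot: [[0.988, 0.157, -0.003], [0.157, -0.988, 0.0], [-0.003, -0.001, -1.0]]
contact_force: [0.3, 0.1, -2.2]
opening: 25.6
```

```bash
python3 -c "
from h import *
go((540,33,197))"
```

```text
clock 5.88 tcp [537.3  33.5 237.8] heading 9.03 open 25.6 F [ 0.3  0.1 -2.2] tilt z [-2.6e-03  2.0e-04 -1.0e+00]
(540, 33, 197) -> [0.27 0.09 4.08]
```

Lagging slightly while still settling; commanded position is right. Feel down in the middle bay.

Call:
apply_moves --rows '[[1,[0,0,3],[0,0,0]],[1,[0,0,3.6],[0,0,0]],[1,[0,0,4.2],[0,0,0]],[1,[0,0,4.3],[0,0,0]],[1,[0,0,4.4],[0,0,0]],[1,[0,0,4.4],[0,0,0]],[1,[0,0,4.4],[0,0,0]]]'

```text
clock: 6.75
tool_pos: [539.6, 33.5, 195.6]
tcp_rot: [[0.988, 0.157, 0.002], [0.157, -0.988, -0.0], [0.002, 0.0, -1.0]]
contact_force: [-0.7, 0.2, 6.3]
opening: 25.7
```

Call:
apply_moves --rows '[[1,[0,0,-4.5],[0,0,0]],[1,[0,0,-4.5],[0,0,0]],[1,[0,0,-4.5],[0,0,0]],[1,[7,0,-4.5],[0,0,0]],[1,[7,0,-4.5],[0,0,0]],[1,[7,0,-4.5],[0,0,0]],[1,[7,0,0],[0,0,0]],[1,[7,0,1],[0,0,0]],[1,[7,0,1],[0,0,0]],[1,[7,0,1],[0,0,0]]]'

```text
clock: 8.0
tool_pos: [608.8, 44.4, 186.1]
tcp_rot: [[0.988, 0.157, 0.002], [0.157, -0.988, 0.0], [0.002, 0.0, -1.0]]
contact_force: [0.2, 0.2, -1.2]
opening: 25.6
```

```bash
python3 -c "
from h import *
go((609.1,43.9,187),(411.7,-191.3,290),(411.7,-191.3,162))
f=grab('side','s3')"
```

```text
clock 8.00 tcp [608.8  44.4 186.1] heading 9.02 open 25.6 F [ 0.2  0.2 -1.2] tilt z [ 0.002  0.    -1.   ]
(609.1, 43.9, 187) -> [ 0.02  0.05 -0.09]
(411.7, -191.3, 290) -> [-23.14  20.19 -10.43]
(411.7, -191.3, 162) -> [-23.17  20.19   2.37]
```

Call:
apply_moves --rows '[[1,[0,0,-6],[0,0,0]],[1,[0,0,-10.7],[0,0,0]],[1,[-23.1,20.2,-10.7],[0,0,0]],[1,[-23.1,20.2,-10.7],[0,0,0]],[1,[-23.1,20.2,-10.7],[0,0,0]],[1,[-23.1,20.2,-10.7],[0,0,0]],[1,[-23.1,20.2,-10.7],[0,0,0]],[1,[-23.1,20.2,-10.7],[0,0,0]],[1,[-23.1,20.2,-10.7],[0,0,0]],[1,[-23.1,20.2,-10.7],[0,0,0]]]'

```text
clock: 9.3
tool_pos: [412.6, -190.5, 292.1]
tcp_rot: [[0.987, 0.158, 0.001], [0.158, -0.987, 0.0], [0.001, 0.0, -1.0]]
contact_force: [-0.4, 0.7, -1.0]
opening: 25.7
```

```bash
python3 -c "
from h import *
go((411.7,-191.3,290),(411.7,-191.3,162))
f=grab('side');t=grab('top');w=grab('wrist')
p=manip.observe()['tool_pos']
for c in (f,t): print(proj(c,[(p[0],p[1],p[2]-135.6),(411.6,-191.4,125)]).round(1).tolist())
u=proj(f,[(411.6,-191.4,140)])[0].astype(int);v=proj(t,[(411.6,-191.4,130)])[0].astype(int)
C=lambda i,u,r:cv2.resize(i[u[1]-r:u[1]+r,u[0]-r:u[0]+r,::-1],(400,400),interpolation=cv2.INTER_CUBIC)
cv2.imwrite('pics/w3.png',np.hstack([C(f['pixels'],u,40),C(w['pixels'],(280,200),150)]))"
```

```text
clock 9.30 tcp [ 412.6 -190.5  292.1] heading 9.12 open 25.7 F [-0.4  0.7 -1. ] tilt z [ 9.e-04  0.e+00 -1.e+00]
(411.7, -191.3, 290) -> [-0.11  0.07  0.21]
(411.7, -191.3, 162) -> [-0.12  0.06 13.01]
[[329.2, 170.2], [328.7, 177.9]]
[[378.2, 254.5], [376.0, 254.3]]
```

View pics/w3.png

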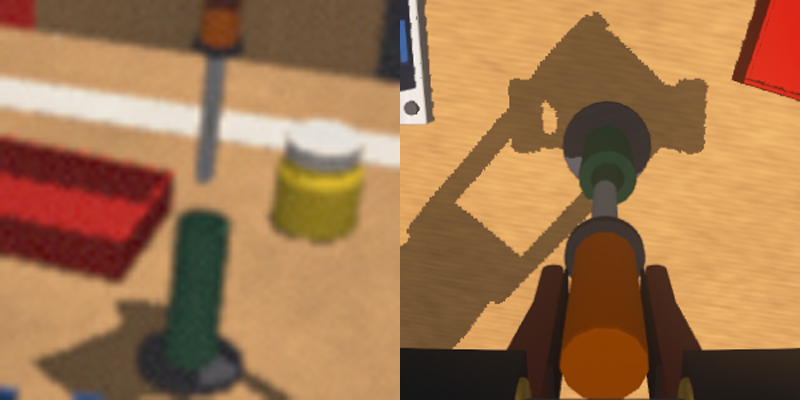

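Call:
apply_moves --rows '[[1,[-0.1,0.05,0],[0,0,0]],[1,[-0.1,0.05,3],[0,0,0]],[1,[-0.1,0.05,5],[0,0,0]],[1,[-0.1,0.05,7],[0,0,0]],[1,[-0.1,0.05,9],[0,0,0]],[1,[-0.1,0.05,11],[0,0,0]],[1,[-0.1,0.05,12.5],[0,0,0]],[1,[-0.1,0.05,12.9],[0,0,0]],[1,[-0.1,0.05,12.9],[0,0,0]]]'

```text
clock: 10.58
tool_pos: [411.0, -191.9, 162.7]
tcp_rot: [[0.988, 0.157, -0.0], [0.157, -0.988, 0.0], [-0.0, -0.0, -1.0]]
contact_force: [0.2, 0.2, -1.9]
opening: 25.7
```

Call:
apply_moves --rows '[[1,[0,0,0.2],[0,0,0]],[8.78,[0,0,0.2],[0,0,0]],[8.78,[0,0,0.2],[0,0,0]],[8.78,[0,0,0.2],[0,0,0]],[8.78,[0,0,0.2],[0,0,0]],[8.78,[0,0,0.2],[0,0,0]],[8.78,[0,0,-5],[0,0,0]],[8.78,[0,0,-8.5],[0,0,0]],[8.78,[0,0,-8.5],[0,0,0]]]'

```text
clock: 11.7
tool_pos: [412.6, -193.1, 250.2]
tcp_rot: [[0.988, 0.157, 0.005], [0.157, -0.988, -0.003], [0.004, 0.004, -1.0]]
contact_force: [-0.2, 0.7, -0.3]
opening: 87.7
```

```bash
python3 -c "
from h import *
go((540,33,120))
t=grab('top');s=grab('side')
for n,c,P in (('t',t,(411.6,-191.4,205)),('s',s,(411.6,-191.4,168))):
  u=proj(c,[P])[0].astype(int); print(u,blobs(c,(3,170,80),(24,255,255),(u[0]-25,u[1]-25,u[0]+25,u[1]+25))[1])
"
```

```text
clock 11.70 tcp [ 412.6 -193.1  250.2] heading 9.03 open 87.7 F [-0.2  0.7 -0.3] tilt z [ 0.005  -0.0032 -1.    ]
(540, 33, 120) -> [ 16.07 -20.38  13.01]
[383 255] []
[329 167] [([330.2, 167.5], 115, [327, 157, 7, 21]), ([348.8, 174.2], 121, [344, 167, 10, 15])]
```

Call:
apply_moves --rows '[[8.78,[16.1,-20.4,0],[0,0,0]],[8.78,[16.1,-20.4,0],[0,0,0]],[8.78,[16.1,-20.4,0],[0,0,0]],[8.78,[16.1,-20.4,0],[0,0,0]],[8.78,[16.1,-20.4,6],[0,0,0]],[8.78,[16.1,-20.4,12],[0,0,0]],[8.78,[16.1,-20.4,12],[0,0,0]],[8.78,[16.1,-20.4,12],[0,0,0]]]'

```text
clock: 12.8
tool_pos: [538.1, 34.6, 128.3]
tcp_rot: [[0.988, 0.157, -0.0], [0.157, -0.988, 0.0], [-0.0, -0.0, -1.0]]
contact_force: [0.8, -0.2, 1.3]
opening: 87.8
```

```bash
python3 -c "
from h import *
go((540,33,36))
f=grab('wrist','w4')
R=np.array([[.9877,-.1564],[.1564,.9877]]);q=lambda a,b,z:(*(np.array([540,33])+R@[a,b]),z)
print(proj(f,[q(-32,-32,80),q(-32,32,80),q(32,32,80),q(32,-32,80),q(0,0,60)]).round(0).tolist())"
```

```text
clock 12.80 tcp [538.1  34.6 128.3] heading 9.01 open 87.8 F [ 0.8 -0.2  1.3] tilt z [-3.e-04  1.e-04 -1.e+00]
(540, 33, 36) -> [0.17 0.19 9.23]
[[336.0, 275.0], [235.0, 275.0], [230.0, 177.0], [341.0, 177.0], [285.0, 217.0]]
```

View pics/w4.png

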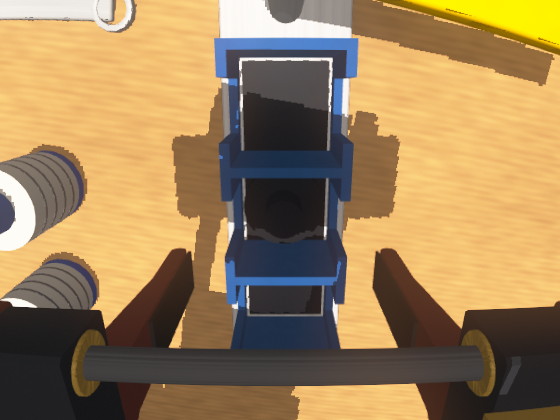

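Call:
apply_moves --rows '[[8.78,[0.15,0.15,0],[0,0,0]],[8.78,[0.15,0.15,5],[0,0,0]],[8.78,[0.15,0.15,8],[0,0,0]],[8.78,[0.15,0.15,9.1],[0,0,0]],[8.78,[0.15,0.15,9.1],[0,0,0]],[1,[0.15,0.15,9.1],[0,0,0]],[1,[0.15,0.15,9.1],[0,0,0]],[1,[0.15,0.15,9.1],[0,0,0]],[1,[0.15,0.15,9.1],[0,0,0]],[1,[0.15,0.15,9.1],[0,0,0]]]'

```text
clock: 14.1
tool_pos: [539.5, 33.6, 36.7]
tcp_rot: [[0.988, 0.157, 0.0], [0.157, -0.988, 0.0], [0.0, -0.0, -1.0]]
contact_force: [0.1, -1.2, -0.3]
opening: 41.2
```

Still closing; a few more rows, then lift and read the opening.

Call:
apply_moves --rows '[[1,[0,0,0],[0,0,0]],[1,[0,0,0],[0,0,0]],[1,[0,0,0],[0,0,0]],[1,[0,0,-2],[0,0,0]],[1,[0,0,-5],[0,0,0]],[1,[0,0,-10],[0,0,0]],[1,[0,0,-12],[0,0,0]],[1,[0,0,-12],[0,0,0]],[1,[0,0,-12],[0,0,0]]]'

```text
clock: 15.22
tool_pos: [538.6, 33.6, 155.6]
tcp_rot: [[0.988, 0.157, -0.002], [0.157, -0.988, 0.0], [-0.002, -0.001, -1.0]]
contact_force: [-1.2, 0.5, -0.7]
opening: 25.3
```

```bash
python3 -c "
from h import *
go((557.6,-359.6,156),(557.6,-359.6,36))"
```

```text
clock 15.22 tcp [538.6  33.6 155.6] heading 9.03 open 25.3 F [-1.2  0.5 -0.7] tilt z [-1.9e-03  2.0e-04 -1.0e+00]
(557.6, -359.6, 156) -> [-4.29 39.13 -0.06]
(557.6, -359.6, 36) -> [-4.27 39.14 11.94]
```

Call:
apply_moves --rows '[[1,[-4.3,39.1,-2],[0,0,0]],[1,[-4.3,39.1,-2],[0,0,0]],[1,[-4.3,39.1,-2],[0,0,0]],[1,[-4.3,39.1,-2],[0,0,0]],[1,[-4.3,39.1,-2],[0,0,0]],[1,[-4.3,39.1,-2],[0,0,0]],[1,[-4.3,39.1,-2],[0,0,0]],[1,[-4.3,39.1,-2],[0,0,0]],[1,[-4.3,39.1,-2],[0,0,0]],[1,[-4.3,39.1,-2],[0,0,0]]]'

```text
clock: 16.48
tool_pos: [558.3, -357.2, 176.4]
tcp_rot: [[0.987, 0.159, -0.001], [0.159, -0.987, 0.001], [-0.001, -0.001, -1.0]]
contact_force: [-0.4, 1.4, -1.5]
opening: 25.2
```

```bash
python3 -c "
from h import *
go((557.6,-359.6,24))
f=grab('wrist','w5')
t=grab('top');
m,b=blobs(t,(0,170,60),(4,255,255),(395,155,475,240));print(b)
print(proj(f,[(557.6,-359.6,4)]))"
```

```text
clock 16.48 tcp [ 558.3 -357.2  176.4] heading 9.14 open 25.2 F [-0.4  1.4 -1.5] tilt z [-8.0e-04  1.2e-03 -1.0e+00]
(557.6, -359.6, 24) -> [-0.1   0.25 15.24]
[([429.3, 201.3], 1593, [409, 164, 49, 66]), ([457.6, 214.1], 17, [455, 210, 5, 9])]
[[285.23463613 181.59048525]]
```

View pics/w5.png

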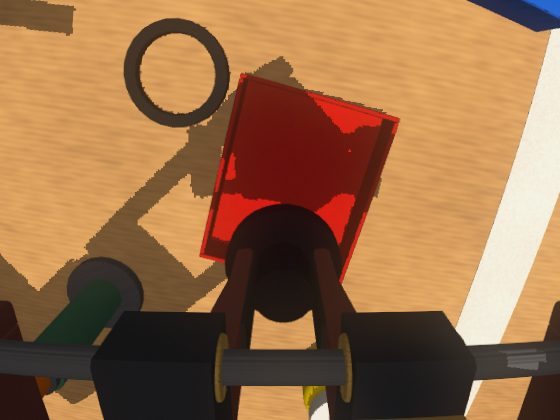

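Call:
apply_moves --rows '[[1,[-0.1,0.8,6],[0,0,0]],[1,[-0.1,0.8,11],[0,0,0]],[1,[-0.1,0.8,14],[0,0,0]],[1,[-0.1,0.8,15.2],[0,0,0]],[1,[-0.1,0.8,15.3],[0,0,0]],[5,[-0.1,0.8,15.3],[0,0,0]],[5,[-0.1,0.8,15.3],[0,0,0]],[5,[-0.1,0.8,15.3],[0,0,0]],[5,[-0.1,0.8,10],[0,0,0]],[5,[-0.1,0.8,0],[0,0,0]]]'

```text
clock: 17.82
tool_pos: [557.7, -366.8, 139.4]
tcp_rot: [[0.988, 0.157, -0.002], [0.157, -0.988, 0.002], [-0.002, -0.002, -1.0]]
contact_force: [1.2, -1.3, 0.4]
opening: 49.9
```

Call:
apply_moves --rows '[[5,[0,-5,-4],[0,0,0]],[8.78,[0,-10,-6],[0,0,0]],[8.78,[0,-10,-6],[0,0,0]]]'

```text
clock: 18.2
tool_pos: [543.2, -266.1, 201.9]
tcp_rot: [[0.987, 0.16, 0.003], [0.16, -0.987, -0.001], [0.003, 0.001, -1.0]]
contact_force: [0.7, -0.3, -1.4]
opening: 66.3
```

```bash
python3 -c "
from h import *
go((423.2,214,150),(518.2,224.1,150),(449.5,350.1,150))
f=grab('top','t6')
_,b=blobs(f,(100,120,90),(125,255,255),(140,190,235,262))
for c in b: print('neck',c,on(f,c[0],105).round(1))"
```

```text
clock 18.20 tcp [ 543.2 -266.1  201.9] heading 9.19 open 66.3 F [ 0.7 -0.3 -1.4] tilt z [ 2.9e-03 -9.0e-04 -1.0e+00]
(423.2, 214, 150) -> [ -4.2  -49.32   5.11]
(518.2, 224.1, 150) -> [  5.34 -48.8    5.14]
(449.5, 350.1, 150) -> [  0.57 -62.33   5.11]
neck ([198.2, 195.4], 107, [193, 190, 12, 12]) [[547.9 241.6 105. ]]
neck ([153.2, 234.8], 104, [148, 229, 12, 12]) [[449.5 349.9 105. ]]
neck ([208.2, 246.5], 110, [203, 241, 12, 12]) [[423.2 214.  105. ]]
```

View pics/t6.png

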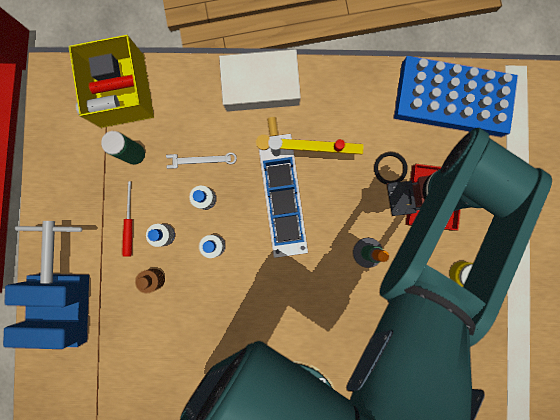

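Call:
apply_moves --rows '[[8.78,[-4.2,-49.3,0],[0,0,0]],[8.78,[-4.2,-49.3,0],[0,0,0]],[8.78,[-4.2,-49.3,0],[0,0,0]],[8.78,[-4.2,-49.3,0],[0,0,0]],[8.78,[-4.2,-49.3,0],[0,0,0]],[8.78,[-4.2,-49.3,0],[0,0,0]],[8.78,[-4.2,-49.3,0],[0,0,0]],[8.78,[-4.2,-49.3,0],[0,0,0]],[8.78,[-4.2,-49.3,5],[0,0,0]],[8.78,[-4.2,-49.3,5],[0,0,0]]]'

```text
clock: 19.5
tool_pos: [421.8, 210.7, 146.3]
tcp_rot: [[0.987, 0.158, -0.007], [0.158, -0.987, -0.003], [-0.007, 0.002, -1.0]]
contact_force: [0.4, 0.3, -0.0]
opening: 88.1
```

```bash
python3 -c "
from h import *
f=grab('wrist','w7')
go((423.2,214,73))
print(proj(f,[(423.2,214,105)]))
m,b=blobs(f,(95,120,40),(125,255,255),amin=200)
for c in b: print(c,on(f,c[0],105).round(1))"
```

```text
clock 19.55 tcp [423.3 210.7 148. ] heading 9.01 open 88.0 F [ 0.1 -0.6  0.2] tilt z [-0.0042 -0.0017 -1.    ]
(423.2, 214, 73) -> [ 0.07 -0.33  7.49]
[[277.22246406 231.64979859]]
([260.3, 9.7], 1036, [233, 0, 56, 24]) [[539.7 240.7 105. ]]
([537.7, 27.3], 2024, [514, 0, 46, 57]) [[559.7  95.  105. ]]
([499.8, 81.3], 380, [493, 58, 14, 48]) [[527.9 108.7 105. ]]
([537.4, 145.5], 1755, [515, 112, 45, 91]) [[498.4  74.7 105. ]]
([49.5, 154.3], 1797, [26, 130, 47, 49]) [[449.1 349.7 105. ]]
([486.3, 174.5], 302, [479, 154, 14, 44]) [[476.6 100.6 105. ]]
([276.7, 224.6], 2247, [253, 194, 48, 61]) [[427.5 215.  105. ]]
([527.9, 237.3], 539, [508, 219, 52, 27]) [[443.   59.9 105. ]]
```

View pics/w7.png

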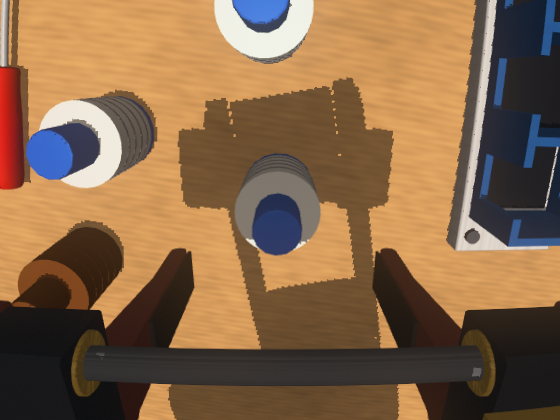

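Call:
apply_moves --rows '[[8.78,[0.05,-0.35,3],[0,0,0]],[8.78,[0.05,-0.35,6.5],[0,0,0]],[8.78,[0.05,-0.35,7.4],[0,0,0]],[8.78,[0.05,-0.35,7.4],[0,0,0]],[2,[0.05,-0.35,7.4],[0,0,0]],[2,[0.05,-0.35,7.4],[0,0,0]],[2,[0.05,-0.35,7.4],[0,0,0]],[2,[0.05,-0.35,7.4],[0,0,0]],[2,[0.05,-0.35,7.4],[0,0,0]],[2,[0.05,-0.35,7.4],[0,0,0]]]'

```text
clock: 20.8
tool_pos: [424.0, 215.2, 75.2]
tcp_rot: [[0.988, 0.157, -0.0], [0.157, -0.988, 0.0], [-0.0, -0.0, -1.0]]
contact_force: [-0.8, 0.3, -0.3]
opening: 31.8
```

```bash
python3 -c "
from h import *
go((609.1,43.9,190),(609.1,43.9,95),(540,33,190),(470.9,22.1,190))"
```

```text
clock 20.80 tcp [424.  215.2  75.2] heading 9.03 open 31.8 F [-0.8  0.3 -0.3] tilt z [-1.e-04  1.e-04 -1.e+00]
(609.1, 43.9, 190) -> [ 15.59  19.83 -11.49]
(609.1, 43.9, 95) -> [15.59 19.83 -1.99]
(540, 33, 190) -> [  8.59  19.82 -11.49]
(470.9, 22.1, 190) -> [  1.6   19.81 -11.48]
```

Call:
apply_moves --rows '[[2,[0,0,0],[0,0,0]],[2,[0,0,-6],[0,0,0]],[2,[0,0,-11.5],[0,0,0]],[2,[1.7,19.8,-11.5],[0,0,0]],[2,[1.7,19.8,-11.5],[0,0,0]],[2,[1.7,19.8,-11.5],[0,0,0]],[2,[1.7,19.8,-11.5],[0,0,0]],[2,[1.7,19.8,-11.5],[0,0,0]],[2,[1.7,19.8,-11.5],[0,0,0]],[2,[1.7,19.8,-11.5],[0,0,0]]]'

```text
clock: 22.05
tool_pos: [471.4, 23.7, 190.0]
tcp_rot: [[0.987, 0.159, -0.001], [0.159, -0.987, 0.0], [-0.001, -0.001, -1.0]]
contact_force: [1.0, 0.7, -3.4]
opening: 29.6
```

```bash
python3 -c "
from h import *
go((470.9,22.1,190),(470.9,22.1,95))
f=grab('wrist','w8')"
```

```text
clock 22.05 tcp [471.4  23.7 190. ] heading 9.14 open 29.6 F [ 1.   0.7 -3.4] tilt z [-6.e-04  5.e-04 -1.e+00]
(470.9, 22.1, 190) -> [-0.07  0.15  0.  ]
(470.9, 22.1, 95) -> [-0.07  0.16  9.5 ]
```

View pics/w8.png

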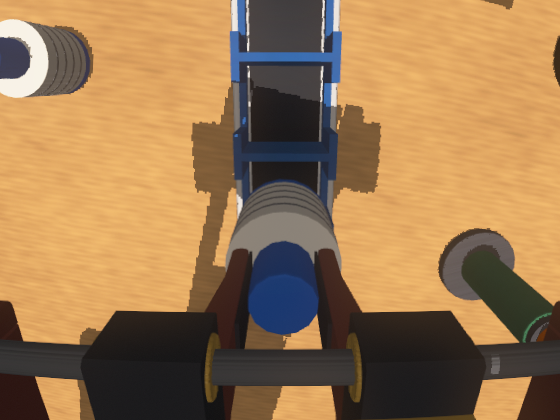

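Call:
apply_moves --rows '[[2,[0,0.1,0],[0,0,0]],[2,[0,0.1,2],[0,0,0]],[2,[0,0.1,3],[0,0,0]],[2,[0,0.1,4],[0,0,0]],[2,[0,0.1,5],[0,0,0]],[2,[0,0.1,6],[0,0,0]],[2,[0,0.1,6],[0,0,0]]]'

```text
clock: 22.98
tool_pos: [471.4, 21.4, 129.4]
tcp_rot: [[0.988, 0.157, -0.002], [0.157, -0.988, 0.0], [-0.002, -0.001, -1.0]]
contact_force: [-0.6, 0.4, -2.6]
opening: 29.7
```

Call:
apply_moves --rows '[[2,[0,0,1],[0,0,0]],[2,[0,0,2],[0,0,0]],[2,[0,0,3],[0,0,0]],[2,[0,0,3.4],[0,0,0]],[2,[0,0,3.4],[0,0,0]],[6,[0,0,3.4],[0,0,0]],[6,[0,0,3.4],[0,0,0]],[6,[0,0,3.4],[0,0,0]],[6,[0,0,-4],[0,0,0]],[6,[0,0,-9],[0,0,0]]]'

```text
clock: 24.22
tool_pos: [471.5, 21.4, 221.3]
tcp_rot: [[0.988, 0.157, -0.002], [0.157, -0.988, 0.0], [-0.002, -0.001, -1.0]]
contact_force: [0.1, -0.1, 0.0]
opening: 59.5
```

```bash
python3 -c "
from h import *
f=grab('top')
_,b=blobs(f,(100,120,90),(125,255,255),(140,170,235,262))
P=[on(f,c[0],105)[0].round(1) for c in b]; print(P)
go(*[(p[0],p[1],150) for p in P],(471,22,95))"
```

```text
[array([547.9, 241.6, 105. ]), array([449.5, 349.9, 105. ])]
clock 24.27 tcp [476.4  21.1 229.4] heading 9.04 open 60.3 F [2.3 0.5 4.8] tilt z [ 0.0115 -0.001  -0.9999]
(np.float64(547.9), np.float64(241.6), 150) -> [ 10.44 -20.68   8.  ]
(np.float64(449.5), np.float64(349.9), 150) -> [  2.42 -32.92   7.88]
(471, 22, 95) -> [-0.67 -0.22 13.44]
```

Call:
apply_moves --rows '[[8.78,[11,-20.5,0],[0,0,0]],[8.78,[11,-20.5,0],[0,0,0]],[8.78,[11,-20.5,0],[0,0,0]],[8.78,[11,-20.5,0],[0,0,0]],[8.78,[11,-20.5,0],[0,0,0]],[8.78,[11,-20.5,6],[0,0,0]],[8.78,[11,-20.5,6],[0,0,0]],[8.78,[11,-20.5,6],[0,0,0]],[8.78,[11,-20.5,6],[0,0,0]]]'

```text
clock: 25.4
tool_pos: [550.0, 241.0, 162.4]
tcp_rot: [[0.988, 0.156, 0.003], [0.156, -0.988, 0.001], [0.003, -0.001, -1.0]]
contact_force: [0.6, 0.4, 0.8]
opening: 87.6
```

```bash
python3 -c "
from h import *
f=grab('wrist')
go((547.9,241.6,75))
print(proj(f,[(547.9,241.6,105)]))
m,b=blobs(f,(105,120,40),(125,255,255),(200,150,360,300),amin=200)
for c in b: print(c,on(f,c[0],105).round(1))"
```

```text
clock 25.45 tcp [550.  241.1 162.3] heading 9.00 open 87.6 F [0.1 0.6 0.4] tilt z [ 0.0033  0.0011 -1.    ]
(547.9, 241.6, 75) -> [-0.23 -0.08  8.73]
[[281.01084508 228.62938197]]
([280.3, 222.2], 1912, [258, 194, 45, 56]) [[552.1 242.7 105. ]]
```

Call:
apply_moves --rows '[[8.78,[-0.2,-0.05,4],[0,0,0]],[8.78,[-0.2,-0.05,8],[0,0,0]],[8.78,[-0.2,-0.05,8.75],[0,0,0]],[8.78,[-0.2,-0.05,8.75],[0,0,0]],[2,[-0.2,-0.05,8.75],[0,0,0]],[2,[-0.2,-0.05,8.75],[0,0,0]],[2,[-0.2,-0.05,8.75],[0,0,0]],[2,[-0.2,-0.05,8.75],[0,0,0]],[2,[-0.2,-0.05,8.75],[0,0,0]],[2,[-0.2,-0.05,8.75],[0,0,0]]]'

```text
clock: 26.7
tool_pos: [546.5, 241.2, 72.6]
tcp_rot: [[0.988, 0.157, -0.0], [0.157, -0.988, 0.0], [-0.0, -0.0, -1.0]]
contact_force: [0.1, 0.3, 1.5]
opening: 31.6
```

```bash
python3 -c "
from h import *
go((609.1,43.9,190),(609.1,43.9,95),(540,33,190))"
```

```text
clock 26.70 tcp [546.5 241.2  72.6] heading 9.03 open 31.6 F [0.1 0.3 1.5] tilt z [-1.e-04  1.e-04 -1.e+00]
(609.1, 43.9, 190) -> [  3.09  20.47 -11.74]
(609.1, 43.9, 95) -> [ 3.09 20.47 -2.24]
(540, 33, 190) -> [ -3.91  20.46 -11.74]
```

Call:
apply_moves --rows '[[2,[0,0,0],[0,0,0]],[2,[0,0,-6],[0,0,0]],[2,[0,0,-11.7],[0,0,0]],[2,[2.95,20.5,-11.7],[0,0,0]],[2,[2.95,20.5,-11.7],[0,0,0]],[2,[2.95,20.5,-11.7],[0,0,0]],[2,[2.95,20.5,-11.7],[0,0,0]],[2,[2.95,20.5,-11.7],[0,0,0]],[2,[2.95,20.5,-11.7],[0,0,0]],[2,[2.95,20.5,-11.7],[0,0,0]]]'

```text
clock: 27.95
tool_pos: [607.2, 45.1, 189.5]
tcp_rot: [[0.987, 0.159, -0.001], [0.159, -0.987, 0.001], [-0.001, -0.001, -1.0]]
contact_force: [1.2, -0.2, -2.6]
opening: 29.6
```

```bash
python3 -c "
from h import *
go((607.7,43.7,190),(607.7,43.7,93))"
```

```text
clock 27.95 tcp [607.2  45.1 189.5] heading 9.14 open 29.6 F [ 1.2 -0.2 -2.6] tilt z [-6.e-04  6.e-04 -1.e+00]
(607.7, 43.7, 190) -> [ 0.03  0.15 -0.05]
(607.7, 43.7, 93) -> [0.03 0.15 9.65]
```

Call:
apply_moves --rows '[[2,[0,0.05,0],[0,0,0]],[2,[0,0.05,2],[0,0,0]],[2,[0,0.05,3],[0,0,0]],[2,[0,0.05,4],[0,0,0]],[2,[0,0.05,5],[0,0,0]],[2,[0,0.05,6],[0,0,0]],[2,[0,0.05,6],[0,0,0]]]'

```text
clock: 28.82
tool_pos: [607.2, 42.9, 128.7]
tcp_rot: [[0.988, 0.157, -0.002], [0.157, -0.988, 0.0], [-0.002, -0.0, -1.0]]
contact_force: [-0.1, 0.4, -2.6]
opening: 29.3
```

Call:
apply_moves --rows '[[2,[0,0,1],[0,0,0]],[2,[0,0,2],[0,0,0]],[2,[0,0,3],[0,0,0]],[2,[0,0,3.6],[0,0,0]],[2,[0,0,3.6],[0,0,0]],[6,[0,0,3.6],[0,0,0]],[6,[0,0,3.6],[0,0,0]],[6,[0,0,3.6],[0,0,0]],[6,[0,0,-4],[0,0,0]],[6,[0,0,-9],[0,0,0]]]'

```text
clock: 30.08
tool_pos: [607.3, 42.9, 219.6]
tcp_rot: [[0.988, 0.157, -0.002], [0.157, -0.988, 0.0], [-0.002, -0.0, -1.0]]
contact_force: [0.7, -0.1, 0.2]
opening: 59.9
```

```bash
python3 -c "
from h import *
f=grab('top')
_,b=blobs(f,(100,120,90),(125,255,255),(140,170,235,262))
P=[on(f,c[0],105)[0].round(1) for c in b]; print(P)
go(*[(p[0],p[1],150) for p in P])"
```

```text
[array([449.5, 349.9, 105. ])]
clock 30.12 tcp [612.4  42.8 229.4] heading 9.03 open 60.0 F [ 2.5 -0.3  5.4] tilt z [ 1.280e-02 -5.000e-04 -9.999e-01]
(np.float64(449.5), np.float64(349.9), 150) -> [-11.37 -32.91   7.71]
```

Call:
apply_moves --rows '[[8.78,[-10.8,-32.8,0],[0,0,0]],[8.78,[-10.8,-32.8,0],[0,0,0]],[8.78,[-10.8,-32.8,0],[0,0,0]],[8.78,[-10.8,-32.8,0],[0,0,0]],[8.78,[-10.8,-32.8,0],[0,0,0]],[8.78,[-10.8,-32.8,0],[0,0,0]],[8.78,[-10.8,-32.8,6],[0,0,0]],[8.78,[-10.8,-32.8,6],[0,0,0]],[8.78,[-10.8,-32.8,6],[0,0,0]],[8.78,[-10.8,-32.8,6],[0,0,0]]]'

```text
clock: 31.38
tool_pos: [451.4, 350.2, 160.8]
tcp_rot: [[0.988, 0.156, 0.003], [0.156, -0.988, 0.002], [0.003, -0.001, -1.0]]
contact_force: [0.3, 0.3, -0.0]
opening: 87.8
```

```bash
python3 -c "
from h import *
f=grab('wrist')
go((449.5,349.9,75))
print(proj(f,[(449.5,349.9,105)]))
m,b=blobs(f,(105,120,40),(125,255,255),(200,150,360,300),amin=200)
for c in b: print(c,on(f,c[0],105).round(1))"
```

```text
clock 31.43 tcp [451.3 350.2 160.6] heading 8.97 open 87.8 F [-0.5  0.7  0.8] tilt z [ 0.0029  0.0019 -1.    ]
(449.5, 349.9, 75) -> [-0.21  0.01  8.56]
[[282.60697234 229.4878661 ]]
([282.4, 223.7], 1914, [260, 195, 46, 56]) [[453.3 350.6 105. ]]
```

Call:
apply_moves --rows '[[8.78,[-0.1,0,4],[0,0,0]],[8.78,[-0.1,0,8],[0,0,0]],[8.78,[-0.1,0,8.5],[0,0,0]],[8.78,[-0.1,0,8.5],[0,0,0]],[2,[-0.1,0,8.5],[0,0,0]],[2,[-0.1,0,8.5],[0,0,0]],[2,[-0.1,0,8.5],[0,0,0]],[2,[-0.1,0,8.5],[0,0,0]],[2,[-0.1,0,8.5],[0,0,0]],[2,[-0.1,0,8.5],[0,0,0]]]'

```text
clock: 32.67
tool_pos: [448.7, 349.7, 73.6]
tcp_rot: [[0.988, 0.157, -0.0], [0.157, -0.988, 0.0], [-0.0, -0.0, -1.0]]
contact_force: [0.6, 0.7, -0.8]
opening: 31.6
```

```bash
python3 -c "
from h import *
go((540,33,190),(540,33,95))"
```

```text
clock 32.67 tcp [448.7 349.7  73.6] heading 9.03 open 31.6 F [ 0.6  0.7 -0.8] tilt z [-2.e-04  1.e-04 -1.e+00]
(540, 33, 190) -> [  4.04  32.71 -11.64]
(540, 33, 95) -> [ 4.04 32.71 -2.14]
```

Call:
apply_moves --rows '[[2,[0,0,0],[0,0,0]],[2,[0,0,-6],[0,0,0]],[2,[4,0,-13.6],[0,0,0]],[2,[4,32.7,-13.6],[0,0,0]],[2,[4,32.7,-13.6],[0,0,0]],[2,[4,32.7,-13.6],[0,0,0]],[2,[4,32.7,-13.6],[0,0,0]],[2,[4,32.7,-13.6],[0,0,0]],[2,[4,32.7,-13.6],[0,0,0]],[2,[4,32.7,-13.6],[0,0,0]]]'

```text
clock: 33.92
tool_pos: [539.4, 32.6, 209.3]
tcp_rot: [[0.988, 0.155, -0.001], [0.155, -0.988, 0.001], [-0.001, -0.001, -1.0]]
contact_force: [-0.0, 0.2, -2.2]
opening: 29.0
```

Call:
apply_moves --rows '[[2,[0,0,0],[0,0,0]],[2,[0,0,0],[0,0,0]]]'

```text
clock: 34.17
tool_pos: [539.1, 34.7, 209.4]
tcp_rot: [[0.987, 0.159, -0.001], [0.159, -0.987, 0.0], [-0.001, -0.001, -1.0]]
contact_force: [-0.1, -0.9, -2.0]
opening: 29.6
```

```bash
python3 -c "
from h import *
go((539.3,32.9,95))
f=grab('wrist','w9')"
```

```text
clock 34.17 tcp [539.1  34.7 209.4] heading 9.15 open 29.6 F [-0.1 -0.9 -2. ] tilt z [-8.e-04  5.e-04 -1.e+00]
(539.3, 32.9, 95) -> [ 0.    0.19 11.44]
```

View pics/w9.png

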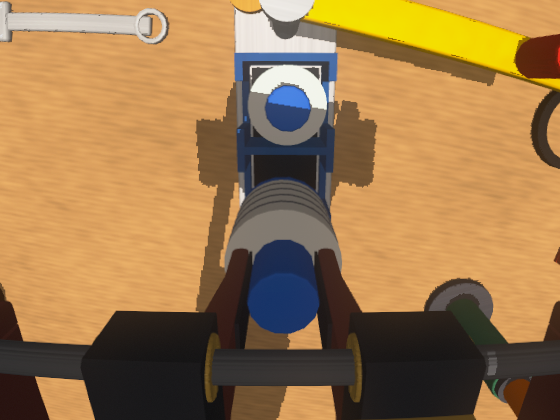

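Call:
apply_moves --rows '[[2,[0,0.1,2],[0,0,0]],[2,[0,0.1,4],[0,0,0]],[2,[0,0.1,5],[0,0,0]],[2,[0,0.1,6],[0,0,0]],[2,[0,0.1,7],[0,0,0]],[2,[0,0.1,8],[0,0,0]],[2,[0,0.1,8],[0,0,0]]]'

```text
clock: 35.1
tool_pos: [539.1, 32.1, 128.9]
tcp_rot: [[0.988, 0.157, -0.002], [0.157, -0.988, 0.0], [-0.002, -0.0, -1.0]]
contact_force: [-1.3, 0.2, -1.4]
opening: 29.2
```

Call:
apply_moves --rows '[[2,[0,0,1],[0,0,0]],[2,[0,0,2],[0,0,0]],[2,[0,0,3],[0,0,0]],[2,[0,0,3.5],[0,0,0]],[2,[0,0,3.5],[0,0,0]],[6,[0,0,3.5],[0,0,0]],[6,[0,0,3.5],[0,0,0]],[6,[0,0,3.5],[0,0,0]],[6,[0,0,-4],[0,0,0]],[6,[0,0,-10],[0,0,0]]]'

```text
clock: 36.35
tool_pos: [539.1, 32.1, 220.7]
tcp_rot: [[0.988, 0.157, -0.002], [0.157, -0.988, 0.0], [-0.002, -0.001, -1.0]]
contact_force: [1.8, -1.1, -0.8]
opening: 60.0
```

Run:
```python
from h import *
f=grab('top','t10');s=grab('side')
_,b=blobs(f,(0,170,90),(4,255,255),(325,130,355,160)); print("knob",b,[on(f,c[0],180).round(1) for c in b])
# hinge & arc points
H=np.array([540,33])+135*np.array([.9877,.1564]);print("H",H)
th=[267.3,250,230,210,195,189]
for a in th:
    e=np.array([np.cos(np.radians(a)),np.sin(np.radians(a))]); print(a,(H+150*e).round(1))
go((471.4,21.4,220))
im=s["pixels"][150:270,190:370,::-1];cv2.imwrite("pics/s10.png",cv2.resize(im,None,fx=4,fy=4,interpolation=cv2.INTER_CUBIC))
```

```text
knob [([339.2, 143.9], 67, [335, 140, 10, 9])] [array([[665.6, -94.5, 180. ]])]
H [673.3395  54.114 ]
267.3 [666.3 -95.7]
250 [622.  -86.8]
230 [576.9 -60.8]
210 [543.4 -20.9]
195 [528.5  15.3]
189 [525.2  30.6]
clock 36.45 tcp [544.6  31.8 226.8] heading 9.03 open 60.1 F [1.3 0.3 0.5] tilt z [ 1.320e-02 -8.000e-04 -9.999e-01]
(471.4, 21.4, 220) -> [-7.4  -0.12  0.58]
```

View pics/s10.png

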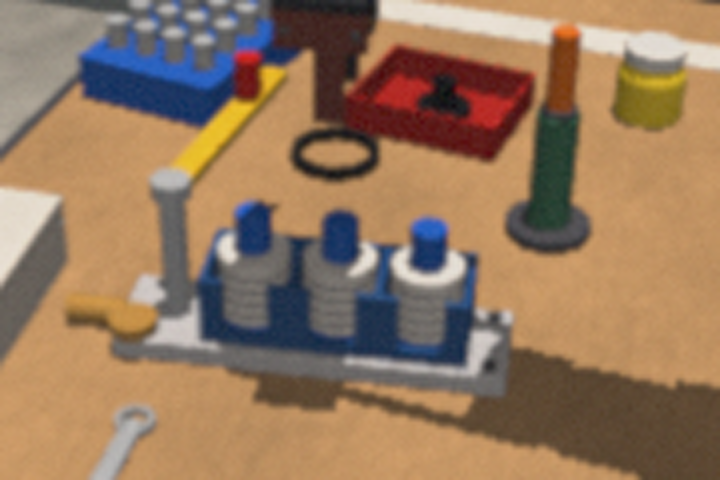

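Call:
apply_moves --rows '[[6,[10.5,14.6,0],[0,0,0]],[6,[10.5,14.6,0],[0,0,0]],[6,[10.5,14.6,0],[0,0,0]],[6,[10.5,14.6,0],[0,0,0]],[6,[10.5,14.6,0],[0,0,0]],[6,[10.5,14.6,0],[0,0,0]]]'

```text
clock: 37.2
tool_pos: [665.2, -94.4, 219.5]
tcp_rot: [[0.987, 0.158, -0.001], [0.158, -0.987, 0.001], [-0.001, -0.001, -1.0]]
contact_force: [0.1, 0.1, -0.6]
opening: 60.3
```

```bash
python3 -c "
from h import *
f=grab('wrist','w11')
go((666,-95.3,150))
print(proj(f,[(666,-95.3,185)]))
m,b=blobs(f,(0,170,40),(5,255,255),(180,100,400,330),amin=100)
for c in b: print(c,on(f,c[0],185).round(1))"
```

```text
clock 37.25 tcp [665.4 -94.4 219.7] heading 9.09 open 60.1 F [0.4 1.  0.5] tilt z [-7.e-04  5.e-04 -1.e+00]
(666, -95.3, 150) -> [0.05 0.1  6.97]
[[284.24600463 238.66025017]]
([285.0, 238.7], 1005, [266, 221, 38, 36]) [[666.  -95.7 185. ]]
```

View pics/w11.png

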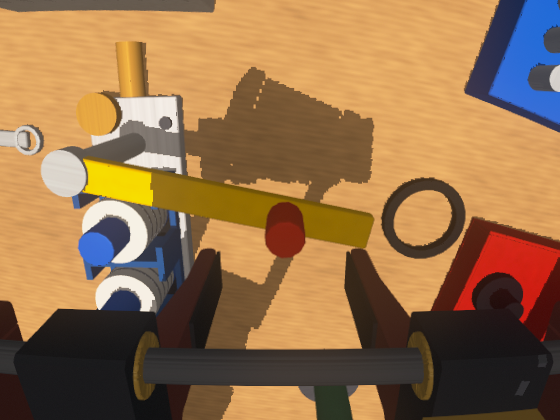

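Call:
apply_moves --rows '[[6,[0,0.05,4],[0,0,0]],[6,[0,0.05,6.7],[0,0,0]],[6,[0,0.05,6.7],[0,0,0]],[1.5,[0,0.05,6.7],[0,0,0]],[1.5,[0,0.05,6.7],[0,0,0]],[1.5,[0,0.05,6.7],[0,0,0]],[1.5,[0,0.05,6.7],[0,0,0]],[1.5,[0,0.05,6.7],[0,0,0]]]'

```text
clock: 38.25
tool_pos: [666.8, -95.3, 153.3]
tcp_rot: [[0.988, 0.157, 0.001], [0.157, -0.988, 0.001], [0.001, -0.001, -1.0]]
contact_force: [-0.7, 4.5, 4.1]
opening: 23.3
```

Run:
```python
from h import *
go()
K=lambda a:np.array([135-150*np.cos(a),150*np.sin(a)])
a0=1.367
for a in (1.2,1.0,.8,.6,.4,.2,.1,0): print(a,((K(a)-K(a0))/10).round(2))
```

```text
clock 38.25 tcp [666.8 -95.3 153.3] heading 9.02 open 23.3 F [-0.7  4.5  4.1] tilt z [ 0.001   0.0013 -1.    ]
1.2 [-2.4  -0.71]
1.0 [-5.07 -2.07]
0.8 [-7.41 -3.93]
0.6 [-9.34 -6.22]
0.4 [-10.78  -8.85]
0.2 [-11.67 -11.71]
0.1 [-11.89 -13.19]
0 [-11.96 -14.69]
```

Call:
apply_moves --rows '[[1.5,[-1.2,-0.3,0],[0,0,0]],[1.5,[-2.4,-0.7,0],[0,0,0]],[1.5,[-3.75,-1.35,0],[0,0,0]],[1.5,[-5.05,-2.05,0],[0,0,0]],[1.5,[-6.25,-2.95,0],[0,0,0]],[1.5,[-7.4,-3.9,0],[0,0,0]],[1.5,[-8.4,-5.05,0],[0,0,0]],[1.5,[-9.35,-6.2,0],[0,0,0]],[1.5,[-10.1,-7.5,0],[0,0,0]],[1.5,[-10.1,-7.5,0],[0,0,0]]]'

```text
clock: 39.5
tool_pos: [549.3, -38.9, 152.9]
tcp_rot: [[0.987, 0.158, -0.008], [0.158, -0.987, -0.003], [-0.009, 0.001, -1.0]]
contact_force: [-10.5, -8.2, 14.0]
opening: 23.4
```

Run:
```python
from h import *
c,s=.9877,.1564;R=np.array([[c,s],[s,-c]])
p=manip.observe()['tool_pos'][:2];u=R@(p-np.array([540,33]));print("tcp in bank",u, "angle",np.arctan2(u[1],135-u[0]),"r",np.hypot(u[1],135-u[0]))
go()
print("to shut",(np.array([-15,0])-u)/10)
for a in (.35,.2,.1,0): print(a,((np.array([135-150*np.cos(a),150*np.sin(a)])-u)/10).round(2))
```

```text
tcp in bank [-2.07068053 72.43352152] angle 0.4861392787659952 r 155.03221117199305
clock 39.50 tcp [549.3 -38.9 152.9] heading 9.12 open 23.4 F [-10.5  -8.2  14. ] tilt z [-0.0083 -0.0026 -1.    ]
to shut [-1.29293195 -7.24335215]
0.35 [-0.38 -2.1 ]
0.2 [-0.99 -4.26]
0.1 [-1.22 -5.75]
0 [-1.29 -7.24]
```

Call:
apply_moves --rows '[[1.5,[0,0,0],[0,0,0]],[1.5,[-0.4,-1.5,0],[0,0,0]],[1.5,[-0.7,-3,0],[0,0,0]],[1.5,[-0.9,-4.5,0],[0,0,0]],[1.5,[-1,-6,0],[0,0,0]],[1.5,[-1,-7,0],[0,0,0]],[1.5,[-1,-7.5,0],[0,0,0]],[1.5,[-1,-7.6,0],[0,0,0]],[1.5,[-1,-7.6,0],[0,0,0]]]'

```text
clock: 40.62
tool_pos: [525.6, 31.2, 152.1]
tcp_rot: [[0.987, 0.159, -0.013], [0.159, -0.987, -0.008], [-0.014, 0.006, -1.0]]
contact_force: [-14.9, -19.0, 14.5]
opening: 23.5
```

Run:
```python
from h import *
c,s=.9877,.1564;R=np.array([[c,s],[s,-c]])
p=manip.observe()['tool_pos'][:2];u=R@(p-np.array([540,33]));print("tcp in bank",u, "angle",np.arctan2(u[1],135-u[0]),"r",np.hypot(u[1],135-u[0]))
go()
```

```text
tcp in bank [-14.49659232  -0.42808562] angle -0.002863506390536065 r 149.4972052357314
clock 40.62 tcp [525.6  31.2 152.1] heading 9.16 open 23.5 F [-14.9 -19.   14.5] tilt z [-0.013  -0.0082 -0.9999]
```

Call:
apply_moves --rows '[[1.5,[-0.3,0.2,0],[0,0,0]],[1.5,[-0.3,0.2,0],[0,0,0]],[5,[-0.3,0.2,0],[0,0,0]],[5,[-0.3,0.2,0],[0,0,0]],[5,[-0.3,0.2,0],[0,0,0]],[5,[-0.3,0.2,0],[0,0,0]],[5,[-0.3,0.2,-4],[0,0,0]],[5,[-0.3,0.2,-9],[0,0,0]],[5,[-0.3,30,-9],[0,0,0]],[5,[-0.3,30,-9],[0,0,0]]]'

```text
clock: 41.88
tool_pos: [551.0, -91.0, 243.8]
tcp_rot: [[0.987, 0.16, 0.002], [0.16, -0.987, -0.0], [0.002, 0.001, -1.0]]
contact_force: [0.7, -0.1, 0.3]
opening: 49.8
```

Call:
apply_moves --rows '[[5,[0,10,-3],[0,0,0]],[5,[0,10,-3],[0,0,0]],[5,[0,10,-3],[0,0,0]],[5,[0,10,-3],[0,0,0]],[5,[0,10,-3],[0,0,0]]]'

```text
clock: 42.5
tool_pos: [565.2, -187.5, 272.1]
tcp_rot: [[0.987, 0.158, -0.001], [0.158, -0.987, 0.001], [-0.001, -0.001, -1.0]]
contact_force: [-0.8, -0.4, 0.5]
opening: 49.9
```

Run:
```python
from h import *
go()
f=grab('top');s=grab('side')
m,b=blobs(f,(0,170,90),(4,255,255),(260,150,320,230)); 
for c in b:
    p=on(f,c[0],180)[0];d=p[:2]-[673.3,54.1];print("knob",c,p.round(1),"angle",np.radians(np.degrees(np.arctan2(d[1],d[0]))%360-189))
m,b=blobs(f,(22,150,100),(35,255,255),(250,120,320,250));ys,xs=np.nonzero(m);r=cv2.minAreaRect(np.c_[xs,ys].astype(np.float32));B=on(f,cv2.boxPoints(r),145);print(B.round(1).tolist())
e=[np.degrees(np.arctan2(*(B[i]-B[(i+1)%4])[1::-1])) for i in range(4)];print("bar edges deg",np.round(e,1))
a=cv2.resize(f["pixels"][120:270,240:475,::-1],(400,400*150//235));b=cv2.resize(s["pixels"][150:270,190:370,::-1],(400,267))
h=max(a.shape[0],b.shape[0]);pad=lambda i:cv2.copyMakeBorder(i,0,h-i.shape[0],0,0,0)
cv2.imwrite("pics/fin.png",np.hstack([pad(a),pad(b)]))
```

```text
clock 42.50 tcp [ 565.2 -187.5  272.1] heading 9.11 open 49.9 F [-0.8 -0.4  0.5] tilt z [-0.0013  0.0011 -1.    ]
knob ([283.8, 204.4], 58, [280, 201, 9, 8]) [524.3  30.8 180. ] angle -0.0017322185345101822
[[657.8, 64.0, 145.0], [661.4, 40.1, 145.0], [468.3, 10.9, 145.0], [464.7, 34.6, 145.0]]
bar edges deg [  98.7    8.6  -81.4 -171.3]
```

View pics/fin.png

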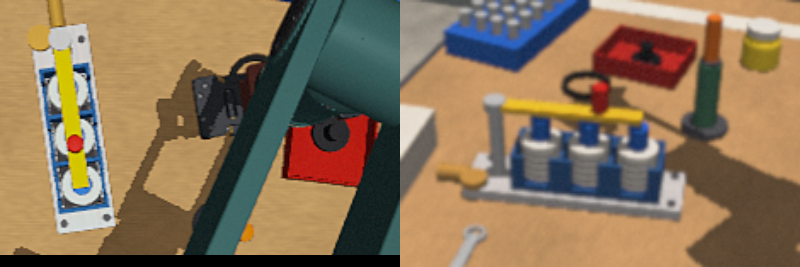

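```bash
python3 -c "
from cell import manip
print(manip.hand_in())"
```

```text
the job is handed in; nothing more can be done
None
```

I finished the task and handed it in at about 42.5 s on the robot's clock; the hand-in reports no verdict.

- **Feeling the bays:** I felt them nearest, middle, farthest. Only the middle one stopped the rod, at the height of a leftover and with about 6 N.
- **Rod and leftover:** The rod is back in its holder. The leftover foot stands in the red tray.
- **Cartridges:** All three new ones are in the bays. One had been knocked about 3 cm aside during the run, so I measured its position again before picking it up.
- **Bar:** I swung it by its knob onto its stop.

**Last checks:**
- The knob measured about 0.00 rad from shut (limit 0.06). The bar's edges read about 8.6 to 8.7° against the bank's 9°, within 0.01 rad.
- The final pictures show the cartridges standing level under the bar, the leftover in the tray and the rod upright. The gripper is clear of everything.
- The rod's collar height was judged only from the side picture, taken just after I put it back. Its handle sat within about a pixel of where it started.
- One early disagreement: the side and top cameras differed by about 5 mm on the cartridge positions. The wrist camera agreed with the top one, so I used that.

I didn't measure the bystanders again at the end. Nothing touched them that I noticed.

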